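Shut off the extraction bench and hold the wet sign level

ROBOT

A 6-joint arm with a two-finger parallel gripper is mounted at the origin on the work surface. World frame = base frame: x ahead of the robot, y to its left, z up, the work surface at z = 0. Lengths are in mm, angles in degrees, forces in N, time in s.
With the tool pointing down it reaches from about 350 to 850 mm from the base axis. Payload 8.1 kg.
Tool frame: the origin (TCP) lies midway between the tips of the shut fingers; the grasp point (between the pads) lies 19 mm behind it; z points along the fingers, y is the line along which they close (so a half turn about z gives the same grasp; the last joint's range is limited). The gripper opens to 85 mm and grips with 20 to 120 N. Pads are 22 mm wide; open, the fingers measure 114 mm over their backs; the gripper's body (76 mm by 85 mm) begins 54 mm behind the grasp point. The pads swing forward as they close: fully open they stand 13 mm farther back than shut.
Start: joints at [-73.075, 7.471, 85.268, -0, 87.261, -4.893], TCP at [223.018, -557.017, 231.292] pointing down, gripper open.
Joint ranges: [-169.43, 169.43], [-51.17, 129.36], [1.28, 143.12], [-76.62, 256.62], [0, 156.53], [-152.29, 152.29]. Speed limits (degrees/s): [136.94, 136.94, 159.86, 180, 180, 180].

INTERFACE

Orientations are given as [roll, pitch, yaw] about the fixed x, y, z axes, in that order (R = Rz(yaw) Ry(pitch) Rx(roll)).
In Python, from bench import r gives the robot as it stands.
- The arm moves only by the tool send_rows, never from a script. Its argument "increments" is a list of rows, each a list of 6 numbers: the shift along the tool's x, y, z in mm, then the turn, a rotation vector about the tool's x, y, z in rad. A call has 1 to 5 rows; each row shifts and turns the commanded pose from where the row before left it, along the tool's axes as they then stand; what a row does not reach is not made up. A row lasts 1/8 s, in which the tool goes at most 62.5 mm and 10.7 degrees, less where a joint would pass 70% of its speed; a pose out of reach is approached as far as the arm can. A call is refused whole if a number of a shift passes 62.5 or a number of a turn 0.188, either way. A call with a gripper value outside its range is refused whole. "grip" is the closure, from -1 (fully open) to 1 (shut), set as the call begins (left out, the last holds). The fingers move at their own pace and stop on an object; "grip_force" is the grip in N (left out, the last holds). Time passes only in rows, so rows that do not move let the fingers close. It gives the time, the measured TCP pose, the force, the opening and the grip force at its end, in the units of the state.
- r.sense(): the state, without advancing time (a new reading comes with each control period).
- r.snapshot(name): name is "scene" or "top" or "wrist"; returns a dict with "img" (420x560x3 uint8, blue, green, red), "z_map" (420x560 float32, mm along the optical axis (not along the pixel's ray), 0 where there is no reading), "fx", "fy", "cx", "cy" (pixels), "view" (4x4, takes a point from world to camera coordinates). Camera axes: x right, y down, z forward; pixel columns grow to the right and rows downward; lengths in mm; the calibration is good to about 2 mm. A picture is of the moment at which its call begins.
- r.hand_in(): hands the job in; it is judged then, once.
The state is a dict: "time": time; "joint_pos": joint angles; "qd": joint speeds; "joint_efforts": joint torques, N m; "tool_pos": TCP position; "tcp_rot": TCP orientation; "ft_force": force on the tool from outside, world axes, zero at the start; "wrist_torque": the same for the moment, N m; "finger_gap": finger opening in mm; "grip_force": force on a finger pad.
Only numpy, scipy, OpenCV 4.12 (cv2) and the standard library are available. Lean on these libraries where they do the work, as an engineer would, in place of code of your own. Each camera call takes 0.05 s, during which the arm holds its last target. There are 200 camera calls.

TASK

Switch the extraction bench off at its red rotary isolator: a quarter turn anticlockwise, all the way home. Only then take the freshly enamelled arrow sign by its two bare long edges, lift it straight up about 10 to 15 cm off its bearers and finish while still holding it there, steady and level, so that I can slide a drying tray under it. Never touch or tip its wet painted face, and leave the tins, the palette and the brush as they are.

Things in the scene. Friction and masses are not known exactly. Their poses are not given: they have to be found in the camera images.
- bench: benchtop downdraft extraction bench, a fixed grey box 420 x 640 x 100 mm with a slotted flat deck; its origin is the centre of its underside, on the table; its x points away from the robot, y to the left. The deck is 100 mm above the table
- isolator (a joint): angle of the isolator's red handle in rad: 1.57 is on (pointer away from the robot, at the green dot), 0 is off (pointer to the left, at the black dot). Anticlockwise seen from above lowers it. Stops at both ends; a snap-over spring drives it from the middle towards the nearer end; it needs about 0.1 N m
- isolator_grip (a point): middle of the isolator's red handle bar (52 long, 12 wide, 27 mm high), on its vertical turning axis, 179 mm above the table; bar top 14 mm above this point, black disc (radius 26 mm) under the bar 13 mm below it. y runs along the bar to the white pointer. It sits face up on a fixed grey box 105 x 90 x 55 mm with a yellow plate, at the left of the deck
- bearers: fixed wooden drying frame on the deck: two upright ridged bearers, 12 mm wide and 150 mm long along its y, 150 mm apart in its x (at x = -75 and +75 mm), tops 40 mm above the deck; low rails (8 mm) join them. Its origin is the centre of its underside, on the deck. The sign lies across both bearers
- sign_mid (a point): middle of the length, width and wood thickness of the arrow sign that lies face up across the bearers: wood 280 long, 60 wide, 16 mm thick. 148 mm above the table at the start. x points to the arrow tip (140 mm away), z up. The sign balances 34 mm to the tail side of this point (x = -34 mm). Its long edges are parallel from x = -140 to +110 mm
- sign: the same sign, 0.17 to 0.28 kg; origin on the underside of the wood, 8 mm below sign_mid, same axes. A steel shoe, 3 mm thick and 46 mm wide, clasps the tail: the last 40 mm below, the last 20 mm on top, and 3 mm beyond the tail end
- sign_face: the wet teal enamelled field with black chevrons, raised 3 mm on the sign's top, 44 mm wide: its edges lie 8 mm in from the bare wooden long edges; origin 8 mm above sign_mid, same axes
- tin_red: closed red paint tin standing on the deck, diameter 58, height 68 mm; origin under its centre
- tin_black: closed black paint tin, the same size, standing on the deck; origin under its centre
- palette: white wooden palette block 70 x 110 x 22 mm with paint dabs, on the deck beyond the sign; origin under its centre
- brush: paint brush 170 mm long lying on the deck at its near edge; its x runs along the handle

How it is judged:
By the outcome, as a careful person would: the job done as asked, in the order asked, and still so for the second after the job is handed in, while the arm keeps its last pose, push and grip.
It also fails if it takes over 54 s, if anything falls off the work surface, if the arm or the gripper's body presses on something with over 40 N, if the wrist force passes 120 N, or if a joint passes its speed limit or range.

## Working session

There is one attempt and no reset: what is moved stays moved. The work goes in short steps, Python scripts to look and compute and a tool call to move; the robot and the scene stay as the last step left them, time stands still between calls to the robot, and variables do not carry over. Pictures are saved under pics/ and viewed, at most 10 in all, crops included, and the job is handed in when it is done.

Besides the shell and the picture viewer there is one more tool, called after "Request:" by a JSON object that holds its "api" and its "payload". send_rows: Moves the arm, as the interface text tells. Its arguments: {"type":"object","properties":{"increments":{"type":"array"},"grip":{"type":"number"},"grip_force":{"type":"number"}},"required":["increments"]}

```bash
mkdir -p pics; cat > h.py <<'E'
import numpy as np, cv2
from bench import r
def cloud(s):
    z=s["z_map"]; v,u=np.mgrid[0:z.shape[0],0:z.shape[1]]
    P=np.stack([(u-s["cx"])/s["fx"]*z,(v-s["cy"])/s["fy"]*z,z,np.ones_like(z)],-1)
    W=P@np.linalg.inv(s["view"]).T
    W=W[...,:3]; W[z==0]=np.nan
    return W
def ray(s,uv,h):
    T=np.linalg.inv(s["view"]); uv=np.asarray(uv,float).reshape(-1,2)
    d=np.c_[(uv[:,0]-s["cx"])/s["fx"],(uv[:,1]-s["cy"])/s["fy"],np.ones(len(uv))]@T[:3,:3].T
    return T[:3,3]+d*((h-T[2,3])/d[:,2])[:,None]
E
python3 - <<'E'
from h import *
import pickle
a=r.snapshot("top");b=r.snapshot("scene")
pickle.dump((a,b),open("s0.pkl","wb"))
cv2.imwrite("pics/top0.png",a["img"]);cv2.imwrite("pics/scene0.png",b["img"])
print(np.linalg.inv(a["view"]).round(2),a["fx"]); print(r.sense())
E
```

```text
[[-1.00000e-02 -9.90000e-01  1.50000e-01  3.84420e+02]
 [-1.00000e+00  2.00000e-02  2.00000e-02 -3.86500e+01]
 [-2.00000e-02 -1.50000e-01 -9.90000e-01  1.34853e+03]
 [ 0.00000e+00  0.00000e+00  0.00000e+00  1.00000e+00]] 526.4448753465372
{'time': 0.1, 'joint_pos': array([-7.30754820e+01,  7.51404708e+00,  8.53247798e+01,  4.61823142e-04,
        8.72629437e+01, -4.89067756e+00]), 'qd': array([ 0.02391531, -0.13435777, -0.03096484, -0.03947523, -0.01522569,
        0.02667248]), 'joint_efforts': array([ 1.14813018e-03, -5.70953500e+01, -5.01941371e+01, -1.86504358e-04,
        8.24196817e-03, -1.58864947e-05]), 'tool_pos': array([ 222.86305115, -556.51410212,  230.29862276]), 'tcp_rot': array([-1.79898639e+02, -9.13599882e-03,  2.18151650e+01]), 'ft_force': array([-0.36922513, -0.55002856, -0.0919496 ]), 'wrist_torque': array([-0.00746895, -0.00272495, -0.04315356]), 'grip_force': 0.0, 'finger_gap': 85.71186671850558}
```

View pics/top0.png

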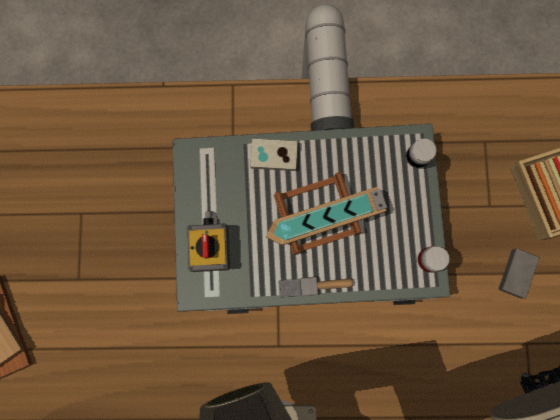

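View pics/scene0.png

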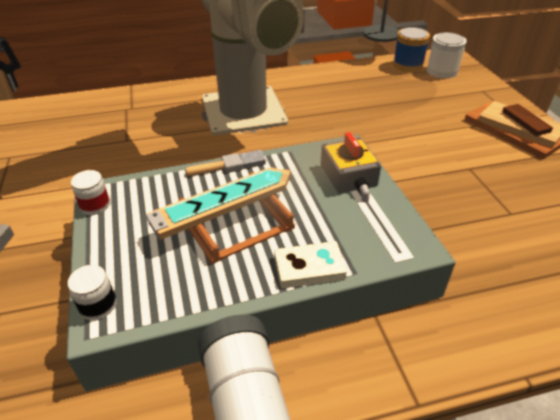

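The top view shows the isolator's red bar near (206,245), with its pointer up (away from the robot). The sign centre is near (327,217), the tip at (268,232) pointing left, and the tail at (385,200). The tins, palette and brush are clear of both grasps.

```bash
python3 - <<'E'
from h import *
import pickle
a,b=pickle.load(open("s0.pkl","rb"))
for n,s in(("top",a),("scene",b)):
    W=cloud(s);hsv=cv2.cvtColor(s["img"],cv2.COLOR_BGR2HSV)
    H,S,V=hsv[...,0],hsv[...,1],hsv[...,2]
    ok=np.isfinite(W[...,2])
    red=((H<8)|(H>172))&(S>150)&(V>90)&(abs(W[...,2]-182)<25)
    vv,uu=np.nonzero(red); print(n,"red",len(vv),np.nanmedian(W[red],0),[uu.min(),uu.max(),vv.min(),vv.max()])
    top=red&(W[...,2]>184)
    # rays of red pixels onto z=193
    p=ray(s,np.c_[uu,vv],193)[:,:2].astype(np.float32); print(" red rect",cv2.minAreaRect(p),p.mean(0))
    yel=(H>18)&(H<32)&(S>150)&(V>90)&(abs(W[...,2]-157)<12)
    vv,uu=np.nonzero(yel);p=ray(s,np.c_[uu,vv],155)[:,:2].astype(np.float32); print(" yel rect",len(vv),np.nanmedian(W[yel][:,2]),cv2.minAreaRect(p))
    teal=(H>75)&(H<100)&(S>90)&(V>70)&(abs(W[...,2]-159)<12)
    c,_=cv2.findContours(cv2.morphologyEx(teal.astype(np.uint8),cv2.MORPH_CLOSE,np.ones((9,9))),0,2)
    c=max(c,key=cv2.contourArea);p=ray(s,c.reshape(-1,2),159)[:,:2].astype(np.float32)
    print(" teal rect",cv2.minAreaRect(p),cv2.boxPoints(cv2.minAreaRect(p)))
    # raised wood: height band
    m=(W[...,2]>145)&(W[...,2]<170)&(W[...,1]<150)&(W[...,1]>-250)&(W[...,0]>350)&(W[...,0]<760)
    c,_=cv2.findContours(m.astype(np.uint8),0,1);c=max(c,key=cv2.contourArea)
    p=ray(s,c.reshape(-1,2),156)[:,:2].astype(np.float32)
    R=cv2.minAreaRect(p);print(" sign rect",R,cv2.boxPoints(R),np.nanmedian(W[m][:,2]))
    e=R[0];l=p[p[:,1].argmax()];print(" tip",l)
for s,n in((a,"top"),):
    cv2.imwrite("pics/crop.png",cv2.resize(s["img"][170:310,170:400],None,fx=3,fy=3,interpolation=2))
E
```

```text
top red 112 [482.95512577 134.76232563 191.99478328] [np.int64(202), np.int64(207), np.int64(234), np.int64(257)]
 red rect ((486.3210144042969, 135.50942993164062), (50.81264877319336, 11.096896171569824), 0.40412667393684387) [482.89944 135.40543]
 yel rect 761 157.22342475231403 ((487.04473876953125, 136.0184783935547), (80.04423522949219, 80.0311050415039), 2.0316057205200195)
 teal rect ((548.35986328125, -126.56851196289062), (39.67398452758789, 227.7976531982422), 16.83904266357422) [[ 496.37875   -23.299866]
 [ 562.3681   -241.33008 ]
 [ 600.34094  -229.83716 ]
 [ 534.3516    -11.806946]]
 sign rect ((547.582275390625, -128.52699279785156), (63.43206787109375, 269.8393859863281), 17.234506607055664) [[ 477.31583     -9.062108 ]
 [ 557.2647    -266.78574  ]
 [ 617.84875   -247.99188  ]
 [ 537.89984      9.7317505]] 158.5154107484766
 tip [509.11594     0.8027104]
scene red 123 [503.18641145 135.59219418 189.01205177] [np.int64(346), np.int64(358), np.int64(133), np.int64(156)]
 red rect ((508.2972412109375, 131.85289001464844), (17.06226921081543, 78.55179595947266), 79.6147232055664) [507.11725 131.44673]
 yel rect 528 155.1902762898049 ((486.5069580078125, 139.0858917236328), (82.07888793945312, 81.63380432128906), 2.412662982940674)
 teal rect ((551.9221801757812, -124.507568359375), (39.36137008666992, 224.92262268066406), 17.109018325805664) [[ 500.02734   -22.812916]
 [ 566.1975   -237.78197 ]
 [ 603.817    -226.20222 ]
 [ 537.64685   -11.23317 ]]
 sign rect ((557.61865234375, -127.22659301757812), (70.24958801269531, 273.646728515625), 17.210491180419922) [[ 483.5829    -6.92243]
 [ 564.5503  -268.3164 ]
 [ 631.6544  -247.53076]
 [ 550.687     13.86322]] 156.40931377027152
 tip [513.2932      2.2804067]
```

View pics/crop.png

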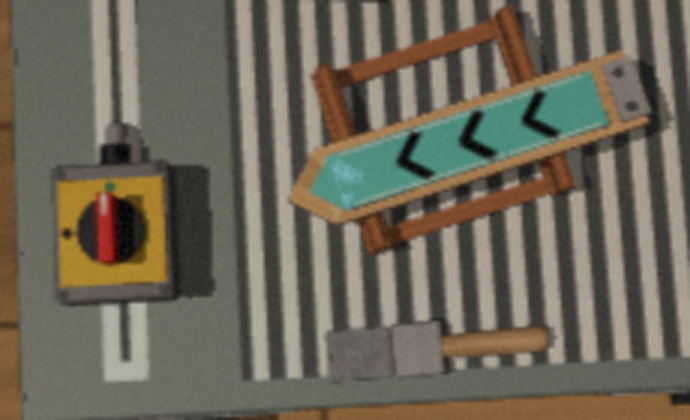

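Request:
{"api": "send_rows", "payload": {"increments": [[0,0,-15,0,0,0.178],[0,0,-15,0,0,0.178],[23,-57,0,0,0,0],[23,-57,0,0,0,0],[23,-57,0,0,0,0]], "grip": -1}}

```text
time: 0.72
tool_pos: [288.0, -382.5, 260.7]
tcp_rot: [-179.9, 0.0, 1.4]
ft_force: [0.5, -0.1, 0.3]
finger_gap: 85.5
grip_force: 0.0
```

Request:
{"api": "send_rows", "payload": {"increments": [[23,-57,0,0,0,0],[23,-57,0,0,0,0],[23,-57,0,0,0,0],[23,-57,0,0,0,0],[0,0,0,0,0,0]]}}

```text
time: 1.35
tool_pos: [375.1, -150.2, 261.2]
tcp_rot: [-179.9, -0.0, 1.8]
ft_force: [0.5, -1.2, 0.5]
finger_gap: 85.6
grip_force: 0.0
```

```bash
python3 - <<'E'
from h import *
s=r.snapshot("wrist");cv2.imwrite("pics/w1.png",s["img"]);q=r.sense();print(q["tool_pos"],q["tcp_rot"],q["time"],np.linalg.inv(s["view"]).round(2))
E
```

```text
[ 374.53080782 -152.29930991  261.12973581] [1.79997222e+02 4.50520643e-03 1.71422127e+00] 1.4 [[ 3.0000e-02 -9.6000e-01 -2.7000e-01  4.4436e+02]
 [-1.0000e+00 -3.0000e-02 -1.0000e-02 -1.4809e+02]
 [-0.0000e+00  2.7000e-01 -9.6000e-01  4.0486e+02]
 [ 0.0000e+00  0.0000e+00  0.0000e+00  1.0000e+00]]
```

View pics/w1.png

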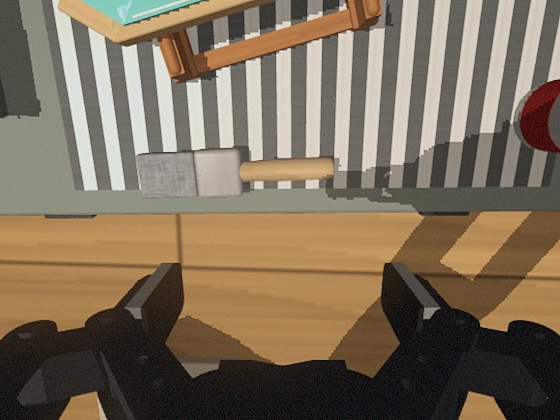

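The wrist view shows the sign tip at (120,40), a bearer end at (180,60), the brush at (240,170) and the fingers at the bottom. The camera sits about 70 mm ahead of the tool.

Request:
{"api": "send_rows", "payload": {"increments": [[12,-57,0,0,0,0],[12,-57,0,0,0,0],[12,-57,0,0,0,0],[12,-57,0,0,0,0],[12,-57,0,0,0,0]]}}

```text
time: 2.02
tool_pos: [427.7, 132.4, 261.2]
tcp_rot: [180.0, -0.0, 1.3]
ft_force: [0.3, -1.2, -0.0]
finger_gap: 85.2
grip_force: 0.0
```

Request:
{"api": "send_rows", "payload": {"increments": [[0,0,0,0,0,0],[0,0,0,0,0,0]]}}

```text
time: 2.28
tool_pos: [427.2, 130.9, 260.8]
tcp_rot: [179.9, 0.1, 1.4]
ft_force: [0.7, -0.1, 0.8]
finger_gap: 85.5
grip_force: 0.0
```

```bash
python3 - <<'E'
from h import *
s=r.snapshot("wrist");cv2.imwrite("pics/w2.png",s["img"]);q=r.sense();print(q["tool_pos"],q["tcp_rot"])
hsv=cv2.cvtColor(s["img"],cv2.COLOR_BGR2HSV);H,S,V=[hsv[...,i] for i in range(3)];W=cloud(s)
m=((H<8)|(H>172))&(S>140)&(V>60)&(W[...,2]>187)&(W[...,2]<200)
c,_=cv2.findContours(m.astype(np.uint8),0,1);c=max(c,key=cv2.contourArea)
print("red",cv2.minAreaRect(ray(s,c.reshape(-1,2),193)[:,:2].astype(np.float32)),np.nanmedian(W[m],0))
m=(H>18)&(H<32)&(S>140)&(V>80)&(abs(W[...,2]-156)<8)
c,_=cv2.findContours(m.astype(np.uint8),0,1);c=max(c,key=cv2.contourArea)
print("yel",cv2.minAreaRect(ray(s,c.reshape(-1,2),np.nanmedian(W[m][:,2]))[:,:2].astype(np.float32)))
E
```

```text
[427.20390279 130.51342488 260.98854389] [1.79952545e+02 3.84329705e-02 1.30937550e+00]
red ((486.8418884277344, 136.9938507080078), (50.60380554199219, 11.691913604736328), 1.467285394668579) [485.2130282  136.52353193 192.97322808]
yel ((486.6539001464844, 137.06358337402344), (79.79479217529297, 80.23360443115234), 2.298025131225586)
```

Request:
{"api": "send_rows", "payload": {"increments": [[30,-2.5,0,0,0,0],[29.6,-2.4,0,0,0,-0.01],[0,0,45,0,0,0],[0,0,45,0,0,0],[0,0,0,0,0,0]]}}

```text
time: 2.95
tool_pos: [483.8, 136.0, 167.4]
tcp_rot: [179.9, 0.5, 1.8]
ft_force: [0.3, -0.7, 0.4]
finger_gap: 85.4
grip_force: 0.0
```

Request:
{"api": "send_rows", "payload": {"increments": [[0,0,0,0,0,0],[0,0,0,0,0,0],[0,0,0,0,0,0],[0,0,0,0,0,0],[0,0,0,0,0,0]], "grip": 1, "grip_force": 40}}

```text
time: 3.58
tool_pos: [487.1, 137.4, 172.5]
tcp_rot: [179.9, -0.1, 2.0]
ft_force: [-1.7, -7.7, 6.2]
finger_gap: 10.9
grip_force: 41.3
```

Request:
{"api": "send_rows", "payload": {"increments": [[0,0,0,0,0,-0.15],[0,0,0,0,0,-0.15],[0,0,0,0,0,-0.15],[0,0,0,0,0,-0.15],[0,0,0,0,0,-0.15]]}}

```text
time: 4.2
tool_pos: [486.7, 138.1, 172.5]
tcp_rot: [179.9, 0.0, 45.2]
ft_force: [-4.4, -4.2, 8.6]
finger_gap: 10.9
grip_force: 41.5
```

Request:
{"api": "send_rows", "payload": {"increments": [[0,0,0,0,0,-0.15],[0,0,0,0,0,-0.15],[0,0,0,0,0,-0.15],[0,0,0,0,0,-0.15],[0,0,0,0,0,-0.15]]}}

```text
time: 4.82
tool_pos: [485.9, 138.3, 172.5]
tcp_rot: [-179.9, 0.1, 88.2]
ft_force: [-7.8, -4.3, 10.5]
finger_gap: 11.1
grip_force: 41.9
```

Request:
{"api": "send_rows", "payload": {"increments": [[0,0,0,0,0,-0.08],[0,0,0,0,0,-0.04],[0,0,0,0,0,0],[0,0,0,0,0,0]]}}

```text
time: 5.32
tool_pos: [485.9, 138.3, 172.5]
tcp_rot: [-179.9, 0.0, 94.8]
ft_force: [-8.0, -2.5, 10.2]
finger_gap: 11.0
grip_force: 45.2
```

```bash
python3 -c "
from h import *
q=r.sense();print(q)"
```

```text
{'time': 5.325, 'joint_pos': array([ 1.00906934e+01, -5.23427304e+00,  1.04333989e+02, -3.20517868e-02,
        8.09701366e+01,  5.32911767e+00]), 'qd': array([ 0.00766723, -0.00397437,  0.06937134,  0.16716817, -0.05085961,
        0.00490375]), 'joint_efforts': array([  1.31442402, -40.10517597, -47.70660281,   0.55939419,
        -3.23994488,  -0.84506135]), 'tool_pos': array([485.86660975, 138.26431641, 172.51448236]), 'tcp_rot': array([-1.79933388e+02,  3.79993612e-02,  9.47666477e+01]), 'ft_force': array([-8.02863138, -2.51894313, 10.24764543]), 'wrist_torque': array([-0.64751039,  1.5429604 , -0.85626394]), 'grip_force': 45.16821026802063, 'finger_gap': 11.014174888205249}
```

Request:
{"api": "send_rows", "payload": {"increments": [[0,0,0,0,0,0.04],[0,0,0,0,0,0],[0,0,0,0,0,0],[0,0,0,0,0,0],[0,0,-20,0,0,0]], "grip": -1}}

```text
time: 5.95
tool_pos: [485.1, 138.4, 189.7]
tcp_rot: [-179.8, 0.0, 92.5]
ft_force: [-1.1, 0.3, -0.1]
finger_gap: 85.4
grip_force: 0.0
```

Request:
{"api": "send_rows", "payload": {"increments": [[0,0,-40,0,0,0],[0,0,-40,0,0,0],[0,0,0,0,0,0]]}}

```text
time: 6.32
tool_pos: [488.4, 139.0, 275.6]
tcp_rot: [179.6, -0.1, 92.5]
ft_force: [0.3, -0.3, -0.6]
finger_gap: 85.6
grip_force: 0.0
```

```bash
python3 - <<'E'
from h import *
q=r.sense();print(q["tool_pos"],q["tcp_rot"],q["finger_gap"])
s=r.snapshot("top");cv2.imwrite("pics/t2.png",s["img"])
w=r.snapshot("wrist");print(np.linalg.inv(w["view"]).round(2))
b=r.snapshot("scene")
cv2.imwrite("pics/t2c.png",np.hstack([cv2.resize(s["img"][190:300,170:280],(380,380)),cv2.resize(b["img"][110:210,300:400],(380,380))]))
W=cloud(s);hsv=cv2.cvtColor(w["img"],cv2.COLOR_BGR2HSV);H,S,V=[hsv[...,i] for i in range(3)]
W=cloud(w);m=((H<8)|(H>172))&(S>140)&(V>60)&(W[...,2]>185)&(W[...,2]<200);print(m.sum())
if m.sum()>50:
    v,u=np.nonzero(m);print(cv2.minAreaRect(ray(w,np.c_[u,v],193)[:,:2].astype(np.float32)))
E
```

```text
[488.44509152 138.98949472 275.56249498] [ 1.79595424e+02 -5.22348681e-02  9.25438956e+01] 85.59227999358335
[[ 1.0000e+00  4.0000e-02  1.0000e-02  4.8523e+02]
 [ 4.0000e-02 -9.6000e-01 -2.7000e-01  2.0678e+02]
 [ 0.0000e+00  2.7000e-01 -9.6000e-01  4.1679e+02]
 [ 0.0000e+00  0.0000e+00  0.0000e+00  1.0000e+00]]
999
((487.0980224609375, 138.4469757080078), (11.021059036254883, 52.10731506347656), 2.0748002529144287)
```

View pics/t2c.png

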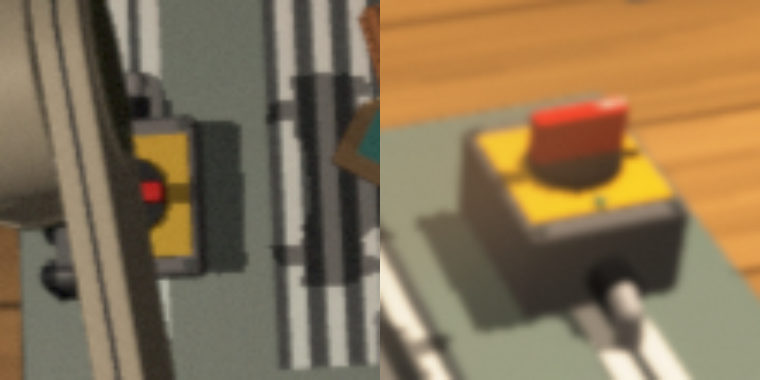

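The right half of the picture shows the handle across the box at (580,130), pointing left. It measures 90° round, so the isolator is off at its stop. Next, over the sign.

Request:
{"api": "send_rows", "payload": {"increments": [[0,0,0,0,0,-0.127],[0,0,0,0,0,-0.127],[-53.5,-3,0,0,0,0],[-53.5,-3,0,0,0,0],[-53.5,-3,0,0,0,0]]}}

```text
time: 7.1
tool_pos: [524.3, -18.7, 269.3]
tcp_rot: [-179.9, -0.1, 107.1]
ft_force: [1.2, 0.4, 0.5]
finger_gap: 85.3
grip_force: 0.0
```

Request:
{"api": "send_rows", "payload": {"increments": [[-53.5,-3,0,0,0,0],[-53.5,-3,0,0,0,0],[-53.5,-3,0,0,0,0],[-53.5,-3,0,0,0,0],[0,0,0,0,0,0]]}}

```text
time: 7.72
tool_pos: [575.2, -228.8, 268.0]
tcp_rot: [-179.8, -0.1, 106.8]
ft_force: [-0.3, 0.9, -0.0]
finger_gap: 85.1
grip_force: 0.0
```

Request:
{"api": "send_rows", "payload": {"increments": [[0,0,0,0,0,0]]}}

```text
time: 7.85
tool_pos: [575.6, -225.1, 269.4]
tcp_rot: [-179.9, -0.1, 107.0]
ft_force: [-0.1, 0.7, 0.3]
finger_gap: 85.4
grip_force: 0.0
```

```bash
cat > m.py <<'E'
from h import *
s=r.snapshot("wrist");q=r.sense();print(q["tool_pos"],q["tcp_rot"])
hsv=cv2.cvtColor(s["img"],cv2.COLOR_BGR2HSV);H,S,V=[hsv[...,i] for i in range(3)];W=cloud(s)
print(np.linalg.inv(s["view"])[:3,3])
v,u=np.mgrid[0:420,0:560]
teal=(H>75)&(H<100)&(S>90)&(V>60)&(abs(W[...,2]-159)<8)
m=(W[...,2]>148)&(W[...,2]<166)&(v<300)&((teal)|((S>60)&(H<30)))
for n,k,h in(("teal",cv2.morphologyEx(teal.astype(np.uint8),cv2.MORPH_CLOSE,np.ones((25,25))),159),("sign",m.astype(np.uint8),156)):
    c,_=cv2.findContours(k,0,1);c=max(c,key=cv2.contourArea);p=ray(s,c.reshape(-1,2),h)[:,:2].astype(np.float32)
    R=cv2.minAreaRect(p);print(n,R,cv2.boxPoints(R).round(1).tolist(),np.nanmedian(W[k>0][:,2]))
    cv2.drawContours(s["img"],[c],-1,(0,0,255),1)
    # edges in sign axes, by yaw 107.1
    for yaw in(106.5,107,107.5):
        d=np.array([np.cos(np.radians(yaw)),np.sin(np.radians(yaw))]);e=np.array([d[1],-d[0]])
        a,b=p@d,p@e; o=np.array([548.,-127.]);a=a-o@d;b=b-o@e
        out=[]
        for sg in(1,-1):
            best=[]
            for lo in range(-80,80,10):
                i=(a>lo)&(a<lo+10)&(b*sg>0)
                if i.any(): best.append((lo+5,b[i].mean()))
            best=np.array(best);out.append(np.polyfit(best[:,0],best[:,1],1).round(4).tolist())
        print(yaw,"slope,off",out,"along",a.min(),a.max())
import sys;cv2.imwrite(sys.argv[1],s["img"])
E
python3 m.py pics/w3.png
```

```text
[ 575.83619365 -224.49618913  270.03953782] [-1.79923782e+02 -1.06836527e-01  1.07100702e+02]
[ 557.3589347  -160.18514529  413.25211854]
teal ((559.6005249023438, -160.10989379882812), (43.395999908447266, 155.15438842773438), 17.062103271484375) [[516.0999755859375, -92.30000305175781], [561.5999755859375, -240.60000610351562], [603.0999755859375, -227.89999389648438], [557.5999755859375, -79.5999984741211]] 160.21590687617774
106.5 slope,off [[-0.0676, 19.432], [0.0107, -18.6106]] along -112.8180845344649 42.32293892884016
107 slope,off [[-0.0584, 19.4592], [0.0197, -18.5977]] along -112.65440203092044 42.499226838802
107.5 slope,off [[-0.0497, 19.4585], [0.0282, -18.5984]] along -112.76888854381014 42.67227826809756
sign ((564.2623291015625, -174.04623413085938), (59.89219284057617, 186.5635986328125), 17.23988914489746) [[508.0, -93.80000305175781], [563.2999877929688, -272.0], [620.5, -254.3000030517578], [565.2000122070312, -76.0999984741211]] 157.67401916689136
106.5 slope,off [[0.0319, 27.1231], [-0.0576, -23.8668]] along -143.36609923197528 43.65418617725132
107 slope,off [[0.0397, 27.1235], [-0.0507, -23.8554]] along -143.1393077864293 43.41085507267405
107.5 slope,off [[0.0476, 27.1262], [-0.042, -23.8651]] along -142.92793521831373 43.65734210324871
```

View pics/w3.png

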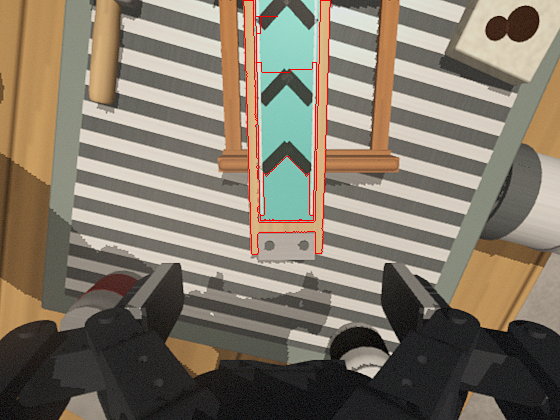

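The wrist view shows the sign running straight up the image (tool aligned at 107°). The tail shoe is at (285,247) and the tail bearer crosses at v≈160. I need that bearer's distance from the grasp station.

```bash
python3 - <<'E'
from h import *
s=r.snapshot("wrist")
d=np.array([-.294,.956]);e=np.array([.956,.294])
for uv,h in(((230,153),140),((230,171),140),((390,153),140),((390,171),140),((285,261),156),((257,254),156),((318,254),156)):
    p=ray(s,uv,h)[0,:2];print(uv,p.round(1),"x_sign",round(p@d-(-319.5)-34,1),"y",round(p@e-488.1,1))
E
```

```text
(230, 153) [ 524.1 -198.4] x_sign -58.3 y -45.4
(230, 171) [ 527.9 -212.7] x_sign -73.0 y -46.0
(390, 153) [ 648.5 -160.1] x_sign -58.2 y 84.8
(390, 171) [ 654.  -173.8] x_sign -72.9 y 86.1
(285, 261) [ 592.9 -269.4] x_sign -146.3 y -0.4
(257, 254) [ 568.8 -270.2] x_sign -140.1 y -23.8
(318, 254) [ 617.3 -255.2] x_sign -140.0 y 27.0
```

Request:
{"api": "send_rows", "payload": {"increments": [[32,2,0,0,0,0],[32.4,2,0,0,0,0],[0,0,40,0,0,0],[0,0,30,0,0,0],[0,0,0,0,0,0]]}}

```text
time: 8.57
tool_pos: [559.3, -160.7, 198.5]
tcp_rot: [-179.8, -0.2, 107.2]
ft_force: [-0.1, -0.3, -0.1]
finger_gap: 85.3
grip_force: 0.0
```

Request:
{"api": "send_rows", "payload": {"increments": [[0,0,0,0,0,0],[0,0,0,0,0,0]]}}

```text
time: 8.82
tool_pos: [562.3, -163.0, 203.6]
tcp_rot: [179.9, 0.1, 107.1]
ft_force: [-0.6, -1.1, -0.3]
finger_gap: 85.5
grip_force: 0.0
```

```bash
python3 - <<'E'
from h import *
q=r.sense();print(q["tool_pos"],q["tcp_rot"])
d=np.array([-.294,.956]);e=np.array([.956,.294]);p=q["tool_pos"][:2];print("x_sign",p@d+319.5-34,"y",p@e-488.3)
s=r.snapshot("wrist");cv2.imwrite("pics/w4.png",s["img"])
E
```

```text
[ 562.29739727 -163.03220163  203.55002411] [1.79851619e+02 1.17481589e-01 1.07087548e+02]
x_sign -35.67421955276859 y 1.324844510624473
```

View pics/w4.png

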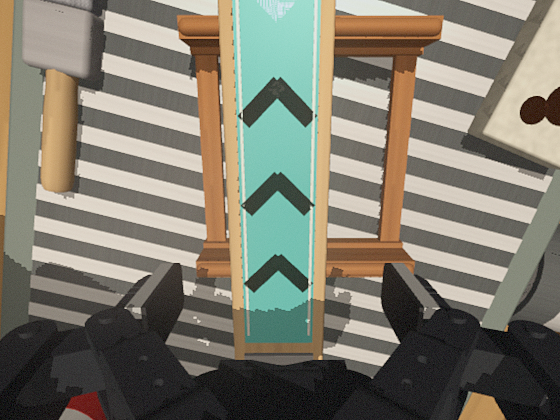

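The wrist view shows the sign edges at u≈234 and 326 between fingers at 182 and 383. It is centred to about 1 mm, so I can go down.

Request:
{"api": "send_rows", "payload": {"increments": [[1,-1,20,0,0,0],[0,0,25,0,0,0],[0,0,20,0,0,0],[0,0,15,0,0,0],[0,0,0,0,0,0]]}}

```text
time: 9.5
tool_pos: [558.9, -161.8, 119.4]
tcp_rot: [-179.9, -0.1, 107.1]
ft_force: [-0.8, -0.2, 1.1]
finger_gap: 85.6
grip_force: 0.0
```

Request:
{"api": "send_rows", "payload": {"increments": [[0,0,0,0,0,0],[0,0,0,0,0,0],[0,0,0,0,0,0],[0,0,0,0,0,0],[0,0,0,0,0,0]], "grip": 0.0, "grip_force": 25}}

```text
time: 10.12
tool_pos: [560.9, -162.5, 122.6]
tcp_rot: [179.9, 0.1, 107.1]
ft_force: [0.6, -0.9, 5.5]
finger_gap: 59.8
grip_force: 28.3
```

Request:
{"api": "send_rows", "payload": {"increments": [[0,0,0,0,0,0],[0,0,0,0,0,0],[0,0,0,0,0,0]], "grip": 1, "grip_force": 60}}

```text
time: 10.5
tool_pos: [560.9, -162.5, 122.8]
tcp_rot: [179.9, 0.1, 107.1]
ft_force: [0.3, 0.6, 6.7]
finger_gap: 58.6
grip_force: 63.2
```

Request:
{"api": "send_rows", "payload": {"increments": [[0,0,-3,0,0,0],[0,0,-5,0,0,0],[0,0,-7,0,0,0],[0,0,0,0,0,0],[0,0,0,0,0,0]]}}

```text
time: 11.12
tool_pos: [560.0, -162.1, 136.2]
tcp_rot: [-180.0, -0.0, 107.1]
ft_force: [-0.6, 0.1, -1.8]
finger_gap: 59.3
grip_force: 64.8
```

```bash
python3 - <<'E'
from h import *
q=r.sense();print(q["tool_pos"],q["tcp_rot"],q["ft_force"],q["wrist_torque"],q["finger_gap"],q["grip_force"])
s=r.snapshot("scene");cv2.imwrite("pics/s5.png",cv2.resize(s["img"][120:300,60:340],None,fx=2.5,fy=2.5))
E
```

```text
[ 559.95889034 -162.1235663   136.23013562] [-1.79996270e+02 -2.55168663e-03  1.07073659e+02] [-0.63766161  0.06450848 -1.77881445] [ 0.04219895 -0.01491643 -0.00229208] 59.2595477065679 64.77115273475647
```

View pics/s5.png

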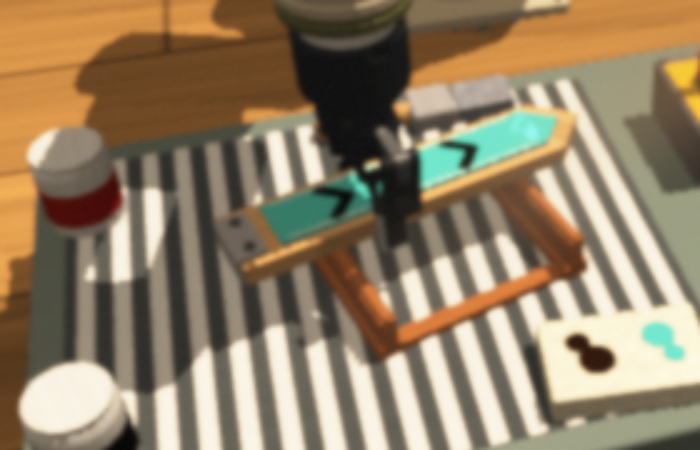

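The scene view shows the sign held level between the fingers at (395,205), off the bearers and balanced (torque about 0.04 N m). I'll lift it to about 125 mm.

Request:
{"api": "send_rows", "payload": {"increments": [[0,0,-8,0,0,0],[0,0,-13,0,0,0],[0,0,-16,0,0,0],[0,0,-16,0,0,0],[0,0,-16,0,0,0]]}}

```text
time: 11.8
tool_pos: [560.2, -162.2, 207.0]
tcp_rot: [180.0, 0.0, 107.1]
ft_force: [-0.1, -0.3, -2.4]
finger_gap: 59.0
grip_force: 64.9
```

Request:
{"api": "send_rows", "payload": {"increments": [[0,0,-16,0,0,0],[0,0,-13,0,0,0],[0,0,-8,0,0,0],[0,0,-4,0,0,0],[0,0,0,0,0,0]]}}

```text
time: 12.42
tool_pos: [560.0, -162.1, 246.1]
tcp_rot: [-180.0, -0.0, 107.1]
ft_force: [0.3, -0.2, -3.0]
finger_gap: 59.5
grip_force: 64.9
```

Request:
{"api": "send_rows", "payload": {"increments": [[0,0,0,0,0,0],[0,0,0,0,0,0],[0,0,0,0,0,0],[0,0,0,0,0,0],[0,0,0,0,0,0]]}}

```text
time: 13.05
tool_pos: [560.0, -162.2, 246.3]
tcp_rot: [180.0, 0.0, 107.1]
ft_force: [-0.6, 0.2, -2.4]
finger_gap: 59.5
grip_force: 64.9
```

```bash
python3 - <<'E'
from h import *
q=r.sense();print(q["tool_pos"],q["tcp_rot"],q["ft_force"],q["wrist_torque"],q["finger_gap"],q["grip_force"])
s=r.snapshot("scene");cv2.imwrite("pics/s6.png",s["img"])
hsv=cv2.cvtColor(s["img"],cv2.COLOR_BGR2HSV);H,S,V=[hsv[...,i] for i in range(3)];W=cloud(s)
m=(H>75)&(H<100)&(S>90)&(V>60)&(W[...,2]>230)&(W[...,2]<340)
P=W[m];c=np.median(P,0);A=np.c_[P[:,:2]-c[:2],np.ones(len(P))]
k=np.linalg.lstsq(A,P[:,2],rcond=None)[0];print(len(P),c,np.degrees(k[:2]))
E
```

```text
[ 560.00088311 -162.15130285  246.28454194] [1.79997979e+02 5.89232872e-04 1.07073754e+02] [-0.59776788  0.22827055 -2.44101752] [-0.0124565   0.01750667  0.00931879] 59.45271545914324 64.88533973693848
1159 [ 551.11742534 -115.84520058  281.31049284] [17.10681811  5.07063242]
```

View pics/s6.png

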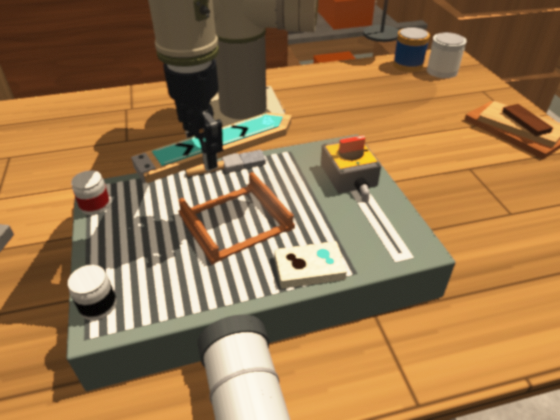

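```bash
python3 - <<'E'
from h import *
import pickle
a,b=pickle.load(open("s0.pkl","rb"))
d=np.array([-.293,.956]);e=np.array([.956,.293])
for n,s,lo in(("t0",a,145),("s0",b,145),("scene",r.snapshot("scene"),250),("wrist",r.snapshot("wrist"),250),("top",r.snapshot("top"),250)):
    hsv=cv2.cvtColor(s["img"],cv2.COLOR_BGR2HSV);H,S,V=[hsv[...,i] for i in range(3)];W=cloud(s)
    for er in(0,2):
        m=(H>75)&(H<100)&(S>90)&(V>50)&(W[...,2]>lo)&(W[...,2]<lo+60)
        if er: m=cv2.erode(m.astype(np.uint8),np.ones((5,5)))>0
        P=W[m]
        if len(P)<60: print(n,er,len(P));continue
        for _ in range(4):
            c=np.median(P,0);X=P[:,:2]-c[:2];A=np.c_[X@d,X@e,np.ones(len(P))]
            k=np.linalg.lstsq(A,P[:,2],rcond=None)[0];rs=abs(P[:,2]-A@k);P2=P;P=P[rs<max(2,2.5*np.median(rs))]
        print(n,er,len(P),c.round(1),"slope along/across deg",np.degrees(k[:2]).round(1))
E
```

```text
t0 0 1075 [ 549.5 -124.8  159.9] slope along/across deg [-0.1  0.3]
t0 2 362 [ 542.6 -111.4  159.8] slope along/across deg [-0.2 -0.6]
s0 0 1250 [ 551.7 -137.7  157.8] slope along/across deg [-0.   0.8]
s0 2 513 [ 554.2 -149.2  157.7] slope along/across deg [-0.1  2.1]
scene 0 1066 [ 548.8 -111.8  281.3] slope along/across deg [0.  0.9]
scene 2 437 [ 544.  -107.   281.2] slope along/across deg [0.  1.4]
wrist 0 19822 [ 554.6 -138.3  283.6] slope along/across deg [ 0.1 -0.2]
wrist 2 10189 [ 557.7 -154.5  283.5] slope along/across deg [ 0.2 -0.2]
top 0 579 [533.3 -60.9 283.4] slope along/across deg [ 0.  -0.7]
top 2 274 [529.8 -52.8 283.4] slope along/across deg [0.3 0.4]
```

The sign is level to within about 0.2° and 123.5 mm up, and the isolator still reads off. The earlier 17° fit came from outlying depth points at the edges.

```bash
python3 -c "
from bench import r
print(r.hand_in())"
```

```text
the job is handed in; nothing more can be done
None
```

The isolator is off at its stop, and the job is handed in with the sign held by its bare long edges, steady and level within about 0.2°, about 12 cm above its bearers; the wet face, tins, palette and brush were not touched.

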